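Stack the coupling rings on the rebuild stand

ROBOT

A 6-joint arm with a two-finger parallel gripper is mounted at the origin on the work surface. World frame = base frame: x ahead of the robot, y to its left, z up, the work surface at z = 0. Lengths are in mm, angles in rad, forces in N, time in s.
With the tool pointing down it reaches from about 400 to 925 mm from the base axis. Payload 12.5 kg.
Tool frame: the origin (TCP) lies between the finger pads; the fingertips stand 19 mm ahead of it and the grasp point (between the pads) is the TCP (env.tips_ahead is the distance from the TCP to the fingertips, in mm); z points along the fingers, y is the line along which they close (so a half turn about z gives the same grasp; the last joint's range is limited). The gripper opens to 95 mm and grips with 3 to 60 N. Pads are 20 mm wide; open, the fingers measure 119 mm over their backs; the gripper's body (75 mm by 180 mm) begins 59 mm behind the grasp point.
Start: joints at [1.021, 0.491, 1.559, -0, 1.092, -0.106], TCP at [268.345, 564.478, 233.661] pointing down, gripper open.
Joint ranges: [-3.1, 3.1], [-0.84, 2.19], [0.05, 2.79], [-1.13, 4.28], [0.06, 2.93], [-2.69, 2.69]. Speed limits (rad/s): [2.22, 2.22, 2.79, 3.14, 3.14, 3.14].

INTERFACE

Orientations are given as [roll, pitch, yaw] about the fixed x, y, z axes, in that order (R = Rz(yaw) Ry(pitch) Rx(roll)).
In Python, from cell import env gives the robot as it stands.
- The arm moves only by the shell command python3 -m crank 'ROWS'. ROWS is JSON, a list of rows, each a list of 5 numbers: the shift along the tool's x, y, z in mm, then the turn about the tool's z in degrees, then the finger opening in mm, from 0 to 95.1. In form: [[dx, dy, dz, yaw, grip], ...]. A call has 1 to 10 rows; each row is the pose to reach, as a shift and turn from the pose commanded when the call began, along the tool's axes at that moment; what a row does not reach only later rows make up. A row lasts 1/12 s, in which the tool goes at most 41.7 mm and 7.16 degrees, less where a joint would pass 70% of its speed; a pose out of reach is approached as far as the arm can. A call with a gripper value outside its range is refused whole. The fingers move at their own pace and stop on an object; the grip force is fixed at half the most. Time passes only in rows, so rows that repeat a pose let the fingers close. It gives the time, the measured TCP pose, the force, the opening and the grip force at its end, in the units of the state.
- env.state(): the state, without advancing time (a new reading comes with each control period).
- env.read_camera(name): name is "scene" or "side" or "wrist"; returns a dict with "img" (400x640x3 uint8, blue, green, red), "K" (3x3 intrinsics, pixels), "k1" (the pictures are not rectified: a ray, as slopes to the right and down, at radius r is drawn at 1 + k1 r^2 times it, then the intrinsics apply), "pose" (4x4, takes a point from camera to world coordinates). Camera axes: x right, y down, z forward; pixel columns grow to the right and rows downward; lengths in mm; the calibration is good to about 2 mm. A picture is of the moment at which its call begins. There is no depth.
- env.job_done(): hands the job in; it is judged then, once.
The state is a dict: "t": time; "joints": joint angles; "qvel": joint speeds; "tau": joint torques, N m; "eef_pos": TCP position; "tcp_rot": TCP orientation; "ft_force": force on the tool from outside, world axes, zero at the start; "moment": the same for the moment, N m; "opening": opening from 0.0 (shut) to 1.0 (fully open); "grip_force": force on a finger pad.
Only numpy, scipy, OpenCV 4.12 (cv2) and the standard library are available. Lean on these libraries where they do the work, as an engineer would, in place of code of your own. Each camera call takes 0.05 s, during which the arm holds its last target. There are 200 camera calls.

TASK

Build up the coupling on the upright spindle of the blue stand, one ring at a time: first the steel drive collar, then the brass dog ring, then the red cover ring, each fully home (the collar's slots down over the cross pin at the foot of the spindle, the dog ring's slots down over the collar's lugs, the cover flat on top). Leave the dark worn ring and the screwdriver where they are, and let go of everything at the end.

Things in the scene. Friction and masses are not known exactly. Their poses are not given: they have to be found in the camera images.
- seat (a point): Centre of the seat face, the flat 64 mm disc on top of the blue stand (base 110 x 100 mm, fixed), 40 mm above the table, z up. The steel spindle rises from here: 20 mm diameter, 64 mm tall, its last 8 mm tapering to 10 mm diameter. It does not turn under ordinary handling (needs about 4 N m).
- pin (a point): Middle of the round brass cross pin, on the spindle's axis 4 mm above the seat: 8 mm diameter, 44 mm end to end, lying flat on the seat face through the spindle's foot. Its direction differs from start to start and is NOT told by this pose: see it or feel for it. A collar standing on the pin is 8 mm too high.
- drive_collar: Steel ring, goes on first: 44 mm outside, bore 23 mm, body 24 mm tall, 0.14 to 0.28 kg; upright, any yaw. Origin: centre of its underside, z up. Lower 9 mm cut by four slots 11 mm wide along own +-x and +-y (fits the pin every quarter turn, to about 5 degrees); smooth above. On top two lugs 8 mm wide, 8 mm tall, along own +x and -x. Starts on a 12 mm thick plywood board.
- dog_ring: Brass ring, goes on second: 44 mm outside, bore 23 mm, 20 mm tall, 0.11 to 0.21 kg; upright, any yaw. Origin: centre of its underside, z up. Same four slots (9 mm deep, 11 mm wide, along own +-x and +-y), smooth above. Home, its underside is 24 mm above the seat; standing on the lugs it is 8 mm too high. Starts on the board.
- cover_ring: Red plain ring, goes on last: 44 mm outside, bore 23 mm, 12 mm tall, 0.06 kg. Origin at the centre of its underside, z up. Home, its underside is 44 mm above the seat. Starts flat on the board.
- old_ring: Dark worn plain ring, 44 mm outside, bore 29 mm, 16 mm tall, flat on the board among the others: not used, stays there. Origin at the centre of its underside. The four rings stand in a square, about 90 mm apart, in any order.
- screwdriver: Loose screwdriver, 200 mm long, blue handle 26 mm thick, lying on the table between stand and board, shaft pointing away from the robot: a bystander. Origin under its middle, own x along the shaft.
Things that resemble listed ones, but are neither listed nor needed, are in the scene too. There is more than one size of the dog_ring; the one meant has the size given above.

How it is judged (in metres and radians):
On the way, in this order (a step that is already met when the one before it is completed fails the run):
1. the drive collar is home on the seat face, its slots over the cross pin (z of drive_collar in the frame of seat between -0.0025 and 0.0025 m and horizontal distance between drive_collar and seat below 0.003 m and angle between drive_collar's own z axis and vertical below 0.08 rad), for 0.2 s.
2. the dog ring is home on the collar, its slots over the lugs (all of step 1 and z of dog_ring in the frame of seat between 0.0215 and 0.0265 m and horizontal distance between dog_ring and seat below 0.003 m and angle between dog_ring's own z axis and vertical below 0.08 rad), for 0.2 s.
At the end, for the whole second after the job is handed in: All three rings are on the spindle, released and still, upright within 0.08 rad and within 3 mm of its axis: the underside of the steel collar on the seat face, of the brass ring 24 mm above it and of the red ring 44 mm above it, each within 2.5 mm (all of step 2 and z of cover_ring in the frame of seat between 0.0415 and 0.0465 m and horizontal distance between cover_ring and seat below 0.003 m and angle between cover_ring's own z axis and vertical below 0.08 rad and linear speed of each of drive_collar, dog_ring, cover_ring below 0.02 m/s); the robot touches nothing.
It fails at once if the worn ring or the screwdriver is moved by more than 30 mm (distance of any of old_ring, screwdriver from where it was at the start of the episode above 0.03 m).
It also fails if it takes over 72 s, if anything falls off the work surface, if the arm or the gripper's body presses on something with over 40 N, if the wrist force passes 120 N, or if a joint passes its speed limit or range.

## Working session

There is one attempt and no reset: what is moved stays moved. The work goes in short steps, Python scripts to look and compute and a shell command to move; the robot and the scene stay as the last step left them, time stands still between calls to the robot, and variables do not carry over. Pictures are saved under pics/ and viewed, at most 10 in all, crops included, and the job is handed in when it is done.

```bash
ls; mkdir -p pics; python3 - <<'E'
from cell import env
import cv2,numpy as np
for n in ["scene","side","wrist"]:
    c=env.read_camera(n); cv2.imwrite(f"pics/{n}0.png",c["img"]); print(n,c["K"].tolist(),c["k1"],np.round(c["pose"],3).tolist())
s=env.state(); print(s["t"],s["eef_pos"],s["tcp_rot"],s["opening"])
a=[cv2.imread(f"pics/{n}0.png") for n in ["scene","side"]]
cv2.imwrite("pics/both.png",cv2.resize(np.vstack(a),(480,600)))
E
```

```text
pics
scene [[367.19023583377856, 0.0, 320.01417908470796], [0.0, 367.19023583377856, 203.20069684053215], [0.0, 0.0, 1.0]] -0.07631790642367663 [[-0.681, 0.401, -0.613, 962.259], [0.732, 0.354, -0.582, 426.672], [-0.017, -0.845, -0.534, 418.246], [0.0, 0.0, 0.0, 1.0]]
side [[479.4543607959373, 0.0, 316.1802483846657], [0.0, 479.4543607959373, 195.23672181005205], [0.0, 0.0, 1.0]] -0.13415372399664946 [[1.0, 0.008, 0.021, 528.263], [-0.013, -0.57, 0.822, -798.319], [0.018, -0.822, -0.57, 655.974], [0.0, 0.0, 0.0, 1.0]]
wrist [[291.96992421831453, 0.0, 317.57495726643526], [0.0, 291.96992421831453, 201.7669537364884], [0.0, 0.0, 1.0]] -0.02867250981110471 [[0.429, 0.873, 0.231, 203.546], [0.903, -0.414, -0.111, 595.073], [-0.002, 0.256, -0.967, 384.24], [0.0, 0.0, 0.0, 1.0]]
0.15 [268.25135234 564.3311878  233.19476612] [-3.14074826e+00 -1.18902271e-04  2.69775000e+00] 1.0010354183867751
```

View pics/scene0.png

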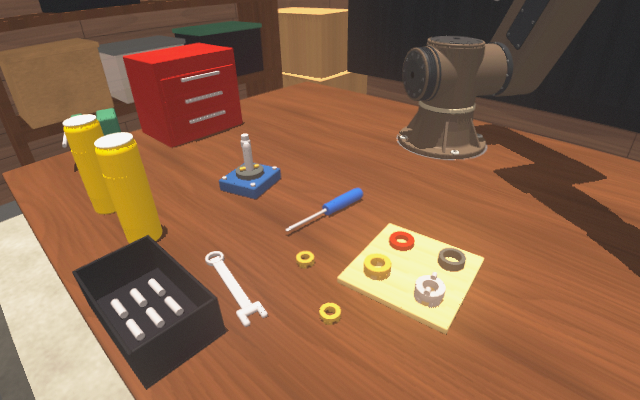

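View pics/side0.png

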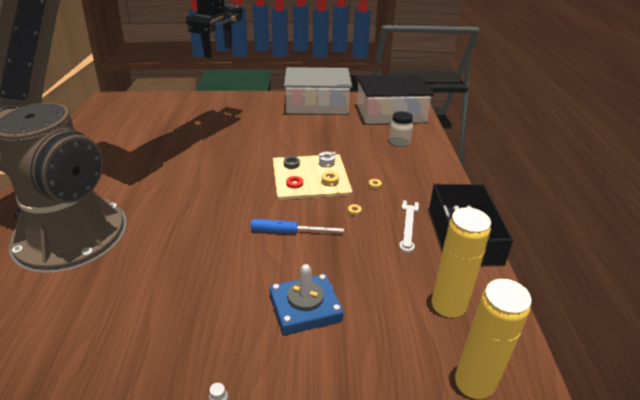

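The scene picture shows the red ring at (402,240), brass (377,265), steel collar (430,290) and worn ring (452,259) on the board. The screwdriver lies at (325,210) and the stand at (250,178) with the spindle rising to (246,137). In the side picture the stand is at (306,300) with the brass pin ends near (297,288) and (315,293), and the board is at (312,176).

```bash
cat > h.py <<'E'
from cell import env
import cv2,numpy as np
from scipy.spatial.transform import Rotation as R
def rays(c,uv):
    D=np.array([c["k1"],0,0,0.])
    p=cv2.undistortPoints(np.array(uv,float).reshape(-1,1,2),c["K"],D).reshape(-1,2)
    return np.c_[p,np.ones(len(p))]@c["pose"][:3,:3].T
def plane(c,uv,z):
    d=rays(c,uv);o=c["pose"][:3,3]
    return (o+d*((z-o[2])/d[:,2])[:,None])
def proj(c,P):
    P=np.atleast_2d(P).astype(float);T=np.linalg.inv(c["pose"]);q=P@T[:3,:3].T+T[:3,3]
    return cv2.projectPoints(q.reshape(-1,1,3),np.zeros(3),np.zeros(3),c["K"],np.array([c["k1"],0,0,0.]))[0].reshape(-1,2)
def tri(cs,uvs):
    A=np.zeros((3,3));b=np.zeros(3)
    for c,uv in zip(cs,uvs):
        d=rays(c,[uv])[0];d/=np.linalg.norm(d);M=np.eye(3)-np.outer(d,d);A+=M;b+=M@c["pose"][:3,3]
    return np.linalg.solve(A,b)
def mask(img,lo,hi):
    return cv2.inRange(cv2.cvtColor(img,cv2.COLOR_BGR2HSV),np.array(lo),np.array(hi))
def blobs(m,amin=30):
    n,_,st,ce=cv2.connectedComponentsWithStats(m)
    return [(st[i].tolist(),ce[i].round(1).tolist()) for i in range(1,n) if st[i][4]>=amin]
def goto(xyz=None,yawdeg=None):
    "print the shift (tool axes) and turn to a world target"
    s=env.state();r=R.from_euler("xyz",s["tcp_rot"]);p=np.array(s["eef_pos"])
    y=np.degrees(s["tcp_rot"][2])
    d=r.inv().apply(np.array(xyz)-p)
    # turn about tool z (down) is minus world yaw
    t=0 if yawdeg is None else -((yawdeg-y+90)%180-90)
    print("t",round(s["t"],2),"tcp",p.round(1),"yaw",round(y,1),"-> shift",d.round(1),"turn",round(t,1),"j6",np.round(s["joints"][5],2))
E
python3 - <<'E'
from h import *
cs={n:env.read_camera(n) for n in ["scene","side","wrist"]}
for n in ["scene","side"]:
    c=cs[n];i=c["img"]
    print(n,"red",[b for b in blobs(mask(i,[0,180,100],[6,255,255]))])
    print("yel",blobs(mask(i,[18,140,90],[32,255,255])))
    print("blue",blobs(mask(i,[100,140,50],[125,255,255]),100))
g=[("red",(402,240),(294,182)),("brass",(377,266),(330,178)),("collar",(430,290),(327,159)),("dark",(452,259),(291,162)),("spindletop",(245,136),(305,266)),("screwdr",(345,200),(274,227))]
for n,a,b in g: print(n,tri([cs["scene"],cs["side"]],[a,b]).round(1),plane(cs["scene"],[a],20)[0].round(1))
cv2.imwrite("pics/stand.png",np.hstack([cv2.resize(cs["scene"]["img"][125:200,210:290],(400,375)),cv2.resize(cs["side"]["img"][255:335,262:347],(400,375))]))
cv2.imwrite("pics/w0.png",cs["wrist"]["img"])
E
```

```text
scene red [([123, 43, 119, 104, 8145], [181.7, 89.3]), ([390, 232, 24, 15, 198], [401.5, 239.1])]
yel [([63, 119, 100, 124, 6162], [114.9, 180.8]), ([296, 251, 18, 17, 229], [304.8, 258.4]), ([364, 254, 27, 27, 512], [376.8, 266.1]), ([319, 303, 22, 21, 325], [329.8, 312.4])]
blue [([222, 166, 52, 22, 273], [247.5, 177.6]), ([324, 189, 38, 21, 280], [343.4, 198.3])]
side red [([192, 0, 5, 10, 45], [194.0, 4.6]), ([233, 0, 8, 4, 31], [236.6, 1.5]), ([256, 0, 8, 5, 37], [259.6, 1.9]), ([275, 0, 8, 10, 75], [278.6, 4.3]), ([297, 0, 8, 6, 40], [300.4, 2.0]), ([317, 0, 8, 10, 75], [320.7, 4.5]), ([337, 0, 8, 6, 43], [340.7, 2.3]), ([359, 0, 8, 11, 77], [362.6, 5.4]), ([287, 177, 15, 10, 108], [294.1, 181.7])]
yel [([325, 173, 11, 6, 40], [330.4, 175.0]), ([322, 178, 16, 7, 66], [329.5, 181.0]), ([369, 179, 12, 11, 82], [374.5, 183.7]), ([348, 205, 13, 11, 95], [354.1, 210.1]), ([431, 218, 60, 100, 3453], [457.9, 270.1]), ([455, 290, 76, 109, 4271], [487.7, 349.2])]
blue [([254, 5, 14, 45, 457], [260.6, 27.6]), ([294, 6, 13, 44, 476], [299.9, 27.9]), ([333, 7, 14, 44, 442], [339.6, 28.2]), ([232, 10, 15, 46, 422], [239.1, 36.8]), ([273, 10, 14, 46, 505], [279.4, 32.8]), ([314, 11, 14, 45, 501], [320.1, 33.2]), ([354, 11, 16, 46, 501], [360.8, 34.1]), ([216, 26, 10, 24, 136], [219.6, 38.1]), ([192, 33, 12, 23, 151], [196.9, 44.3]), ([251, 220, 46, 12, 467], [273.2, 225.7]), ([271, 277, 71, 57, 1726], [305.1, 309.1])]
red [497.4 180.4  17.1] [498.9 182.2  20. ]
brass [585.9 190.2  22.6] [582.8 188.7  20. ]
collar [580.5 279.9  24.7] [573.9 278.4  20. ]
dark [487.8 270.8  19.3] [487.8 271.2  20. ]
spindletop [ 524.4 -218.   114.2] [ 382.5 -420.    20. ]
screwdr [456.6  14.3  11.1] [462.7  22.7  20. ]
```

View pics/stand.png

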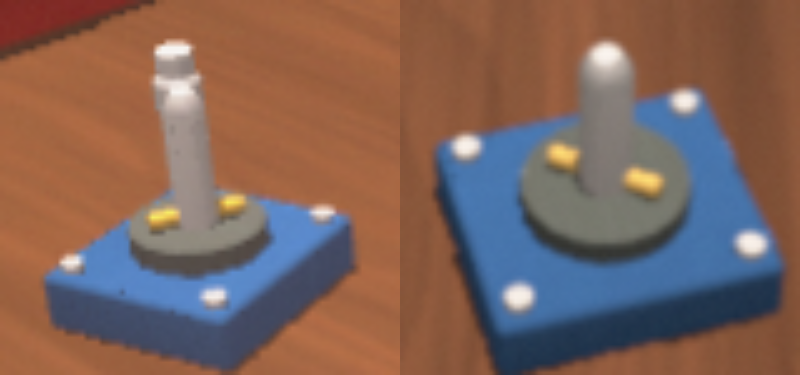

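The stand crop shows the spindle and pin ends. The spindle tip is at scene px (245.6,143) and side px (305.6,265). The pin ends are at scene (242.6,168.4) and (256.4,165.6), and side (296.4,288.3) and (313.6,293.6). Next I bring the wrist camera over the board.

```bash
python3 - <<'E'
from h import *
cs=[env.read_camera(n) for n in ["scene","side"]]
a=tri(cs,[(242.6,168.4),(313.6,293.6)]);b=tri(cs,[(256.4,165.6),(296.4,288.3)])
print("pin ends",a,b,tri(cs,[(242.6,168.4),(296.4,288.3)]),tri(cs,[(256.4,165.6),(313.6,293.6)]))
print("tip",tri(cs,[(245.6,143),(305.6,265)]))
for c,u in zip(cs,([(242.6,168.4),(256.4,165.6)],[(296.4,288.3),(313.6,293.6)])):
    p=plane(c,u,46);d=p[1]-p[0];print(p.round(1),p.mean(0).round(1),np.degrees(np.arctan2(d[1],d[0]))%180)
goto([530,240,135])
E
```

```text
pin ends [ 541.72272627 -214.63175624   43.57175996] [ 511.69611502 -201.99693663   43.4342616 ] [ 524.88169224 -214.97017109   45.76857946] [ 529.09828465 -201.75795745   41.75392266]
tip [ 528.38718431 -207.50072575  103.85954645]
[[ 543.6 -210.6   46. ]
 [ 514.  -197.9   46. ]] [ 528.8 -204.2   46. ] 156.6550599774283
[[ 512.3 -204.9   46. ]
 [ 542.3 -217.4   46. ]] [ 527.3 -211.2   46. ] 157.39160731760504
t 0.4 tcp [268.3 564.4 233.6] yaw 154.6 -> shift [-375.6 -180.7   98.6] turn 0 j6 -0.11
```

```bash
python3 -m crank '[[-375,-181,98,0,95],[-375,-181,98,0,95],[-375,-181,98,0,95],[-375,-181,98,0,95],[-375,-181,98,0,95],[-375,-181,98,0,95],[-375,-181,98,0,95],[-375,-181,98,0,95],[-375,-181,98,0,95],[-375,-181,98,0,95]]'
python3 -m crank '[[0,0,0,0,95],[0,0,0,0,95]]'
python3 - <<'E'
from h import *
goto([530,240,135])
c=env.read_camera("wrist");cv2.imwrite("pics/w1.png",c["img"])
E
```

```text
t: 1.23
eef_pos: [523.5, 246.7, 137.9]
tcp_rot: [3.141, 0.0, 2.698]
ft_force: [-0.1, 0.2, 0.5]
opening: 0.995
grip_force: 0.0
t: 1.4
eef_pos: [523.4, 246.7, 137.5]
tcp_rot: [-3.141, -0.001, 2.694]
ft_force: [-0.9, -0.3, -0.5]
opening: 1.0
grip_force: 0.0
t 1.4 tcp [523.4 246.7 137.5] yaw 154.4 -> shift [-8.8 -3.2  2.5] turn 0 j6 -0.8
```

View pics/w1.png

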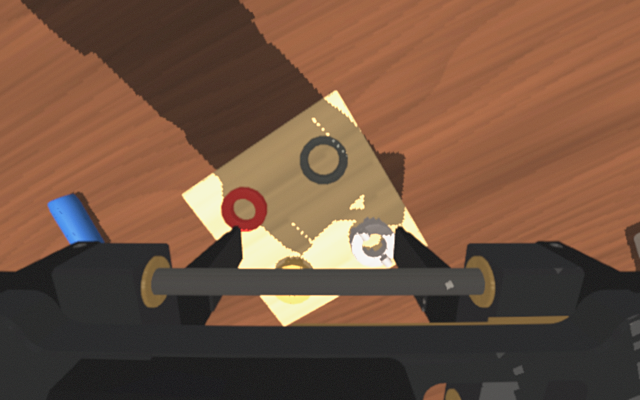

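The wrist picture shows the red ring at (244,208), worn ring at (323,160) and collar at (373,243), with the brass ring half hidden by the gripper at (293,275). I move 60 mm back along tool x to clear the view.

```bash
python3 -m crank '[[-62,5,0,0,95],[-62,5,0,0,95],[-62,5,0,0,95],[-62,5,0,0,95]]'
cat >> h.py <<'E'
def ell(c,m,z,amin=200):
    "outer contours -> ellipse centres cast on plane z, with equivalent diameters"
    for k in cv2.findContours(m,cv2.RETR_EXTERNAL,cv2.CHAIN_APPROX_NONE)[0]:
        if cv2.contourArea(k)<amin: continue
        p=plane(c,cv2.convexHull(k).reshape(-1,2),z)[:,:2].astype(np.float32)
        (x,y),r=cv2.minEnclosingCircle(p);e=cv2.fitEllipse(p) if len(p)>=5 else None
        print(cv2.boundingRect(k),"circ",round(x,1),round(y,1),"d",round(2*r,1),"ell",np.round(e[0],1) if e else "",np.round(e[1],1) if e else "")
E
python3 - <<'E'
from h import *
c=env.read_camera("wrist");i=c["img"];cv2.imwrite("pics/w2.png",i)
print(c["pose"][:3,3].round(1)); goto([580,280,100])
print("red");ell(c,mask(i,[0,150,60],[6,255,255])|mask(i,[174,150,60],[180,255,255]),24)
print("brass");ell(c,mask(i,[18,150,60],[32,255,255]),32)
print("dark");ell(c,mask(i,[0,0,0],[180,110,95]),28)
cv2.imwrite("pics/w2c.png",cv2.resize(i[60:280,180:450],None,fx=2.7,fy=2.7,interpolation=cv2.INTER_CUBIC))
E
```

```text
t: 1.78
eef_pos: [580.4, 227.3, 138.3]
tcp_rot: [3.141, 0.0, 2.698]
ft_force: [-0.2, -0.7, -0.4]
opening: 1.001
grip_force: 0.0
[515.6 257.8 289.4]
t 1.83 tcp [579.7 227.4 138.3] yaw 154.6 -> shift [22.2 47.6 38.3] turn 0 j6 -0.86
red
(208, 123, 49, 47) circ 499.6 180.3 d 44.1 ell [499.3 180.2] [42.  44.1]
brass
dark
(0, 226, 640, 174) circ 801.4 124.8 d 770.5 ell [735.8 155.4] [308.1 872.8]
(291, 67, 45, 50) circ 489.3 267.6 d 42.4 ell [489.9 265.5] [35.4 42.5]
```

View pics/w2c.png

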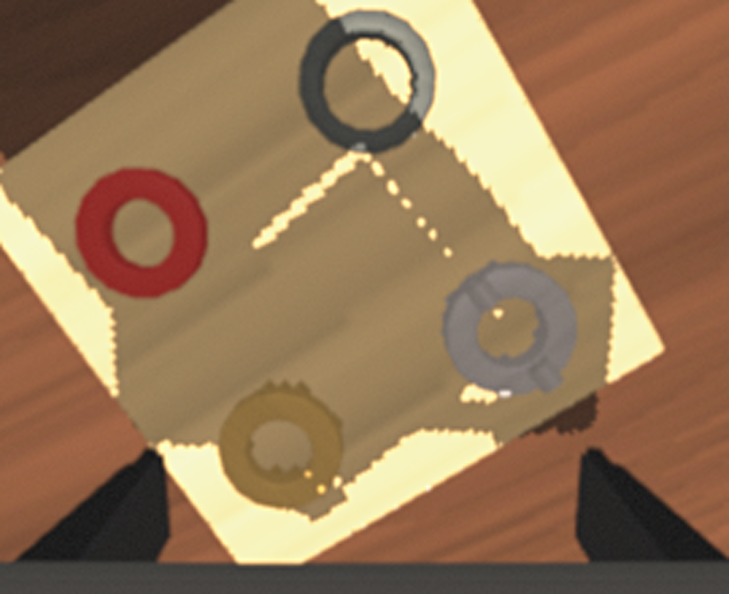

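The crop (2.7x) shows the collar at (510,328) with lugs at about (480,290) and (545,370). The brass ring is at (281,446), red at (142,232) and the worn ring at (367,81). The colours are dulled by the arm's shadow, so I use the edges read from this picture.

```bash
python3 - <<'E'
from h import *
c=env.read_camera("wrist")
f=lambda x,y:(180+x/2.7,60+y/2.7)
l=plane(c,[f(480,290),f(545,370)],43);d=l[1]-l[0]
print("lugs",l.round(1),l.mean(0).round(1),np.linalg.norm(d),np.degrees(np.arctan2(d[1],d[0]))%180)
p=plane(c,[f(443,328),f(577,328),f(510,262),f(510,394),f(510,328)],36);print("collar",p.round(1))
p=plane(c,[f(220,446),f(343,446),f(281,383),f(281,508),f(281,446)],32);print("brass",p.round(1))
# slots of the dog ring in the scene view
s=env.read_camera("scene")["img"];cv2.imwrite("pics/sc_rings.png",cv2.resize(s[220:315,350:475],None,fx=6,fy=6,interpolation=cv2.INTER_CUBIC))
E
```

```text
lugs [[561.1 273.6  43. ]
 [593.8 282.3  43. ]] [577.4 278.   43. ] 33.86588466259164 14.915550691485164
collar [[568.7 258.2  36. ]
 [587.4 297.8  36. ]
 [558.2 286.3  36. ]
 [598.7 269.3  36. ]
 [578.  278.   36. ]]
brass [[574.4 171.7  32. ]
 [592.6 210.1  32. ]
 [563.4 201.   32. ]
 [604.1 180.2  32. ]
 [583.4 190.8  32. ]]
```

View pics/sc_rings.png

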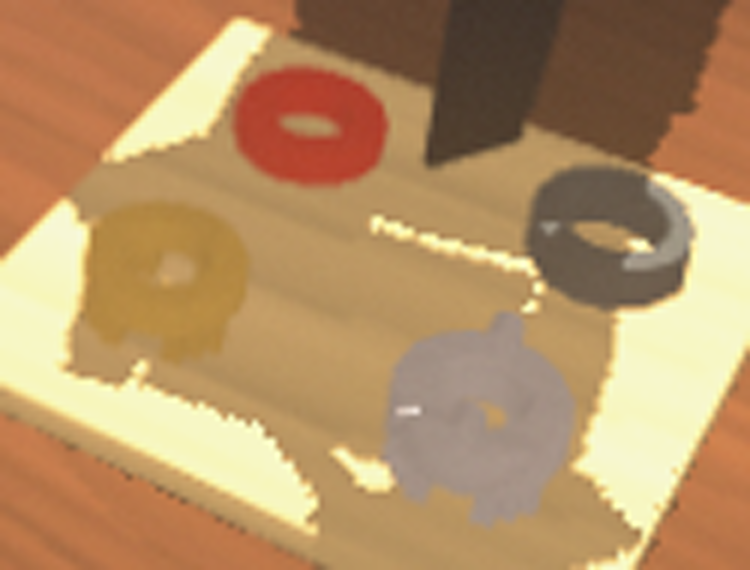

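The scene crop (6x) shows a collar slot at about (455,497) and dog ring slots at about (143,345) and (232,330). I check these directions, then grasp the collar.

```bash
python3 - <<'E'
from h import *
c=env.read_camera("scene")
g=lambda x,y:(350+x/6,220+y/6)
for p,o,z in ((g(455,497),(577.5,278),16.5),(g(143,345),(583.4,190.8),16.5),(g(232,330),(583.4,190.8),16.5)):
    q=plane(c,[p],z)[0][:2]-o;print(q.round(1),np.degrees(np.arctan2(q[1],q[0])))
goto([577.5,278,60])
E
```

```text
[19.6  7.2] 20.112609961762363
[20.9  7.6] 19.91349161383645
[ 1.  21.6] 87.32319959347849
t 1.98 tcp [579.6 227.4 138.4] yaw 154.7 -> shift [23.5 44.9 78.4] turn 0 j6 -0.86
```

```bash
python3 -m crank '[[23.5,45,40,0,75],[23.5,45,70,0,75],[23.5,45,101,0,75],[23.5,45,101,0,75],[23.5,45,101,0,75],[23.5,45,101,0,75]]'
python3 -m crank '[[0,0,0,0,30],[0,0,0,0,30],[0,0,0,0,30],[0,0,0,0,30],[0,0,0,0,30],[0,0,0,0,30]]'
```

```text
t: 2.48
eef_pos: [578.4, 277.3, 37.9]
tcp_rot: [-3.142, -0.0, 2.698]
ft_force: [-0.2, -0.3, 1.0]
opening: 0.792
grip_force: 0.0
t: 2.98
eef_pos: [579.0, 277.1, 37.6]
tcp_rot: [3.141, 0.0, 2.698]
ft_force: [0.1, -0.2, 3.2]
opening: 0.458
grip_force: 30.0
```

```bash
python3 -m crank '[[0,0,-40,0,30],[0,0,-80,0,30],[0,0,-120,0,30],[0,0,-160,0,30],[0,0,-180,0,30],[0,0,-180,0,30]]'
python3 - <<'E'
from h import *
cs=[env.read_camera(n) for n in ["scene","side"]]
for a,b in [((116,141),(506,294)),((84,121),(470,222)),((118,141),(470,222)),((84,121),(506,294))]: print(tri(cs,[a,b]).round(0))
goto([559,-270,220],116.6); goto([500,0,230],116.6)
E
```

```text
t: 3.48
eef_pos: [580.0, 277.5, 222.4]
tcp_rot: [3.136, 0.005, 2.698]
ft_force: [-0.0, -0.4, -1.9]
opening: 0.457
grip_force: 30.0
[ 785. -327.  161.]
[ 796. -242.  223.]
[ 788. -203.  194.]
[ 794. -364.  196.]
t 3.58 tcp [578.5 276.9 217. ] yaw 154.6 -> shift [-217.3 -502.3   -3. ] turn 38.0 j6 -0.78
t 3.58 tcp [578.5 276.9 217. ] yaw 154.6 -> shift [ -48.  -283.8  -13. ] turn 38.0 j6 -0.78
```

```bash
python3 -m crank '[[-108,-251,-5,20,30],[-108,-251,-5,20,30],[-108,-251,-5,20,30],[-108,-251,-5,20,30],[-108,-251,-5,38,30],[-108,-251,-5,38,30],[-217,-502,-5,38,30],[-217,-502,-5,38,30],[-217,-502,-5,38,30],[-217,-502,-5,38,30]]'
python3 - <<'E'
from h import *
goto([559,-270,220],116.6)
E
```

```text
t: 4.42
eef_pos: [562.4, -141.1, 219.7]
tcp_rot: [-3.139, -0.003, 2.034]
ft_force: [0.8, -0.8, -1.9]
opening: 0.459
grip_force: 30.0
t 4.42 tcp [ 562.4 -141.1  219.7] yaw 116.6 -> shift [-113.8  -60.7   -0.5] turn -0.0 j6 -0.82
```

```bash
python3 -m crank '[[-114,-61,0,0,30],[-114,-61,0,0,30],[-114,-61,0,0,30],[-114,-61,0,0,30],[-114,-61,0,0,30],[-114,-61,0,0,30]]'
python3 - <<'E'
from h import *
c=env.read_camera("wrist");goto([527.5,-208,160])
cv2.imwrite("pics/w3.png",c["img"])
print("expect tip",proj(c,[527.5,-208,104]),"seat",proj(c,[527.5,-208,40]))
cv2.imwrite("pics/w3c.png",cv2.resize(c["img"][60:280,180:450],None,fx=2.7,fy=2.7,interpolation=cv2.INTER_CUBIC))
E
```

```text
t: 4.92
eef_pos: [559.4, -268.2, 219.9]
tcp_rot: [-3.14, -0.003, 2.034]
ft_force: [0.2, -0.3, -1.9]
opening: 0.454
grip_force: 30.0
t 4.97 tcp [ 559.7 -267.5  220.4] yaw 116.6 -> shift [67.5 -2.1 60.6] turn 0 j6 -1.02
expect tip [[316.07905014 128.93345155]] seat [[316.49299307 128.26082082]]
```

View pics/w3c.png

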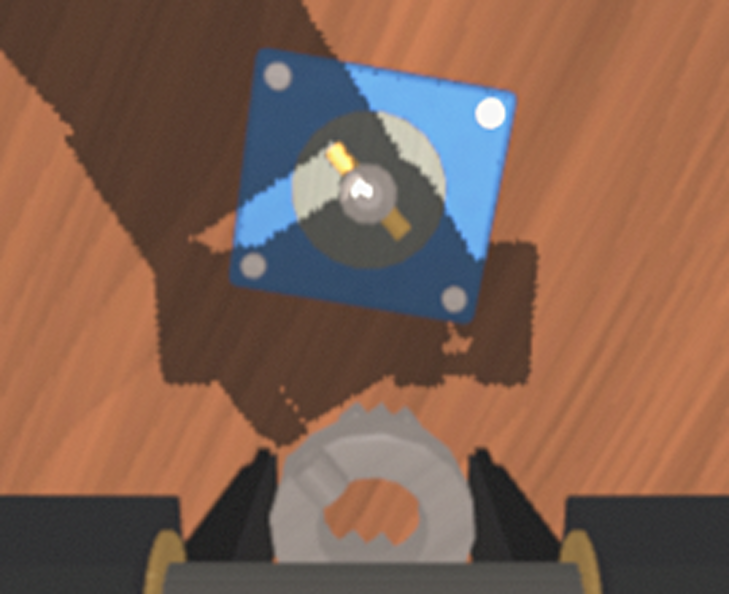

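The crop shows the spindle top at (367,193), the seat disc centre at about (368.5,189), and pin ends at about (338,155) and (400,226). The held collar spans columns 271..474, its top face front edge is at row 432, and one lug is at about (325,472).

```bash
python3 - <<'E'
from h import *
c=env.read_camera("wrist");s=env.state();f=lambda x,y:(180+x/2.7,60+y/2.7)
print("tip@100",plane(c,[f(367,193)],100).round(1),"seat",plane(c,[f(291,189),f(446,189),f(368.5,110),f(368.5,268),f(368.5,189)],40).round(1))
p=plane(c,[f(338,155),f(400,226)],46);d=p[1]-p[0];print("pin",p.round(1),p.mean(0),np.degrees(np.arctan2(d[1],d[0]))%180)
r=R.from_euler("xyz",s["tcp_rot"]);q=plane(c,[f(373,432),f(271,520),f(474,520)],s["eef_pos"][2]-1.6)
print("collar edge in tool",r.inv().apply(q-s["eef_pos"]).round(1))
l=r.inv().apply(plane(c,[f(325,472)],s["eef_pos"][2]+5.4)-s["eef_pos"]);print("lug",l)
# red-free check: blue stand contour centre
m=mask(c["img"],[100,120,30],[125,255,255]);k=max(cv2.findContours(m,0,1)[0],key=cv2.contourArea)
b=cv2.minAreaRect(plane(c,cv2.convexHull(k).reshape(-1,2),30)[:,:2].astype(np.float32));print("stand rect",b)
goto([527.5,-208,160])
E
```

```text
tip@100 [[ 528.7 -209.5  100. ]] seat [[ 500.3 -223.3   40. ]
 [ 557.  -194.9   40. ]
 [ 514.9 -181.5   40. ]
 [ 543.1 -237.9   40. ]
 [ 528.7 -209.1   40. ]]
pin [[ 511.9 -202.6   46. ]
 [ 546.7 -216.4   46. ]] [ 529.28354882 -209.49453308   46.        ] 158.45062129778586
collar edge in tool [[ 20.6  -0.1   1.6]
 [  1.2 -21.5   1.6]
 [  1.2  21.1   1.6]]
lug [[14.70105395 -9.52763962 -5.36318468]]
stand rect ((528.49072265625, -209.84349060058594), (106.75106048583984, 96.19741821289062), 16.840707778930664)
t 5.02 tcp [ 559.9 -267.2  220.9] yaw 116.6 -> shift [67.3 -2.4 61. ] turn 0 j6 -1.02
```

```bash
python3 -m crank '[[33,-1,0,0,30],[65.5,-2,0,0,30],[65.5,-2,40,0,30],[65.5,-2,81,0,30],[65.5,-2,81,0,30],[65.5,-2,81,0,30]]'
python3 -m crank '[[0,0,5,0,30],[0,0,10,0,30],[0,0,15,0,30],[0,0,20,0,30],[0,0,25,0,30],[0,0,25,0,30]]'
python3 -c "
from h import *
goto([528.7,-209.5,66])"
```

```text
t: 5.52
eef_pos: [528.7, -209.5, 140.3]
tcp_rot: [-3.14, -0.003, 2.036]
ft_force: [1.6, 0.2, -0.7]
opening: 0.46
grip_force: 30.0
t: 6.02
eef_pos: [528.7, -210.8, 115.2]
tcp_rot: [-3.141, -0.001, 2.034]
ft_force: [-0.7, -0.1, -2.5]
opening: 0.457
grip_force: 30.0
t 6.02 tcp [ 528.7 -210.8  115.2] yaw 116.6 -> shift [ 1.1  0.6 49.2] turn 0 j6 -0.96
```

```bash
python3 -m crank '[[0,0,7,0,30],[0,0,14,0,30],[0,0,21,0,30],[0,0,28,0,30],[0,0,35,0,30],[0,0,35,0,30],[0,0,35,0,30]]'
python3 -m crank '[[0,0,3,0,30],[0,0,6,0,30],[0,0,9,0,30],[0,0,9,0,30]]'
```

```text
t: 6.6
eef_pos: [528.7, -210.7, 80.2]
tcp_rot: [-3.141, -0.001, 2.035]
ft_force: [-1.5, 2.7, -3.8]
opening: 0.458
grip_force: 30.0
t: 6.93
eef_pos: [528.8, -210.6, 71.8]
tcp_rot: [-3.141, -0.001, 2.035]
ft_force: [-2.3, 3.0, -2.4]
opening: 0.461
grip_force: 30.0
```

```bash
python3 -m crank '[[0,0,2,0,30],[0,0,4,0,30],[0,0,5.5,0,30],[0,0,5.5,0,30]]'
```

```text
t: 7.27
eef_pos: [528.9, -210.6, 66.6]
tcp_rot: [-3.141, -0.001, 2.035]
ft_force: [-2.0, 3.5, -2.1]
opening: 0.454
grip_force: 30.0
```

```bash
python3 -m crank '[[0,0,1,0,30],[0,0,2,0,30],[0,0,2,0,30]]'
```

```text
t: 7.52
eef_pos: [528.9, -210.6, 65.5]
tcp_rot: [3.141, -0.0, 2.035]
ft_force: [-6.0, 6.4, 10.3]
opening: 0.46
grip_force: 30.0
```

```bash
python3 -m crank '[[0,0,0,0,70],[0,0,0,0,70],[0,0,0,0,70],[0,0,0,0,70],[0,0,-40,0,70],[0,0,-80,0,70],[0,0,-120,0,70],[0,0,-120,0,70],[0,0,-120,0,70]]'
python3 - <<'E'
from h import *
cs=env.read_camera("side");sc=env.read_camera("scene")
cv2.imwrite("pics/s2.png",np.hstack([cv2.resize(cs["img"][255:335,262:347],(400,375)),cv2.resize(sc["img"][125:200,210:290],(400,375))]))
goto([583.4,190.8,150],154.6)
E
```

```text
t: 8.27
eef_pos: [529.8, -211.4, 186.6]
tcp_rot: [3.139, 0.004, 2.035]
ft_force: [0.0, 0.3, -0.7]
opening: 0.735
grip_force: 0.0
t 8.37 tcp [ 528.7 -210.8  183.8] yaw 116.6 -> shift [334.7 228.5  33.9] turn -38.0 j6 -0.96
```

View pics/s2.png

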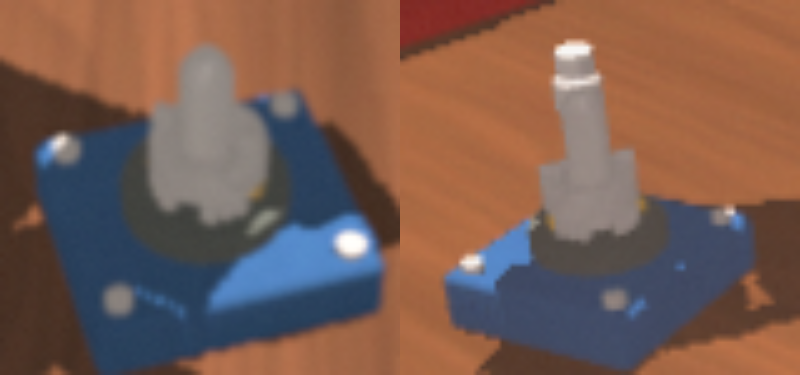

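The crop shows the collar down on the seat with the brass pin ends in its slots, at (255,190) in the side half and (550,222) in the scene half. Now the dog ring.

```bash
python3 -m crank '[[334.5,228.5,0,-38,70],[334.5,228.5,0,-38,70],[334.5,228.5,0,-38,70],[334.5,228.5,0,-38,70],[334.5,228.5,0,-38,70],[334.5,228.5,0,-38,70],[334.5,228.5,0,-38,70],[334.5,228.5,0,-38,70],[334.5,228.5,0,-38,70],[334.5,228.5,0,-38,70]]'
python3 -m crank '[[0,0,0,0,70],[0,0,0,0,70]]'
python3 -c "
from h import *
goto([583.4,190.8,35],154.6)"
```

```text
t: 9.2
eef_pos: [583.2, 193.6, 182.5]
tcp_rot: [-3.14, -0.002, 2.699]
ft_force: [1.4, -1.2, 0.4]
opening: 0.736
grip_force: 0.0
t: 9.37
eef_pos: [583.1, 191.8, 182.4]
tcp_rot: [-3.14, -0.002, 2.7]
ft_force: [-0.4, -0.4, 0.3]
opening: 0.734
grip_force: 0.0
t 9.37 tcp [583.1 191.8 182.4] yaw 154.7 -> shift [ -1.1  -0.5 147.4] turn 0.1 j6 -0.92
```

```bash
python3 -m crank '[[-1,-0.5,40,0,70],[-1,-0.5,80,0,70],[-1,-0.5,120,0,70],[-1,-0.5,147.5,0,70],[-1,-0.5,147.5,0,70],[-1,-0.5,147.5,0,30],[-1,-0.5,147.5,0,30],[-1,-0.5,147.5,0,30],[-1,-0.5,147.5,0,30],[-1,-0.5,147.5,0,30]]'
python3 -m crank '[[0,0,0,0,30],[0,0,-40,0,30],[0,0,-80,0,30],[0,0,-120,0,30],[0,0,-160,0,30],[0,0,-160,0,30]]'
python3 -c "
from h import *
goto([528.8,-210,180],116.6)"
```

```text
t: 10.2
eef_pos: [584.5, 189.4, 37.3]
tcp_rot: [3.141, 0.0, 2.698]
ft_force: [0.5, 0.0, -1.0]
opening: 0.453
grip_force: 30.0
t: 10.7
eef_pos: [586.7, 190.3, 204.8]
tcp_rot: [3.135, 0.009, 2.698]
ft_force: [-0.0, -0.4, -0.7]
opening: 0.45
grip_force: 30.0
t 10.7 tcp [586.7 190.3 204.8] yaw 154.6 -> shift [-119.3 -386.6   23.2] turn 38.0 j6 -0.92
```

```bash
python3 -m crank '[[-119,-386.5,0,38,30],[-119,-386.5,0,38,30],[-119,-386.5,0,38,30],[-119,-386.5,0,38,30],[-119,-386.5,0,38,30],[-119,-386.5,0,38,30],[-119,-386.5,0,38,30],[-119,-386.5,0,38,30],[-119,-386.5,0,38,30],[-119,-386.5,0,38,30]]'
python3 -m crank '[[0,0,0,0,30],[0,0,0,0,30],[0,0,0,0,30]]'
python3 -c "
from h import *
goto([528.8,-210,140],116.6)"
```

```text
t: 11.53
eef_pos: [525.0, -213.5, 196.6]
tcp_rot: [-3.141, 0.0, 2.033]
ft_force: [0.2, 0.2, -2.3]
opening: 0.45
grip_force: 30.0
t: 11.78
eef_pos: [525.7, -210.0, 196.6]
tcp_rot: [-3.141, -0.001, 2.034]
ft_force: [0.7, -0.0, -1.8]
opening: 0.45
grip_force: 30.0
t 11.78 tcp [ 525.7 -210.   196.6] yaw 116.6 -> shift [-1.4  2.8 56.6] turn -0.0 j6 -0.96
```

```bash
python3 -m crank '[[-1.4,2.8,20,0,30],[-1.4,2.8,45,0,30],[-1.4,2.8,60,0,30],[-1.4,2.8,70,0,30],[-1.4,2.8,78,0,30],[-1.4,2.8,86,0,30],[-1.4,2.8,92,0,30],[-1.4,2.8,92,0,30],[-1.4,2.8,92,0,30]]'
python3 -m crank '[[0,0,2,0,30],[0,0,4,0,30],[0,0,6,0,30],[0,0,7.5,0,30],[0,0,7.5,0,30]]'
```

```text
t: 12.53
eef_pos: [528.8, -210.2, 104.9]
tcp_rot: [-3.141, -0.001, 2.035]
ft_force: [-2.5, 1.8, -3.8]
opening: 0.453
grip_force: 30.0
t: 12.95
eef_pos: [528.8, -210.2, 97.8]
tcp_rot: [-3.141, -0.001, 2.034]
ft_force: [-3.0, 3.1, -0.1]
opening: 0.448
grip_force: 30.0
```

```bash
python3 -m crank '[[0,0,1.5,0,30],[0,0,3,0,30],[0,0,3,0,30]]'
```

```text
t: 13.2
eef_pos: [528.8, -210.2, 94.8]
tcp_rot: [-3.141, -0.001, 2.034]
ft_force: [-2.7, 2.9, -0.6]
opening: 0.452
grip_force: 30.0
```

```bash
python3 -m crank '[[0,0,1.5,0,30],[0,0,3,0,30],[0,0,4,0,30],[0,0,4,0,30]]'
```

```text
t: 13.53
eef_pos: [528.7, -210.2, 90.9]
tcp_rot: [-3.141, -0.001, 2.034]
ft_force: [-3.5, 4.0, -0.4]
opening: 0.452
grip_force: 30.0
```

```bash
python3 -m crank '[[0,0,1,0,30],[0,0,2,0,30],[0,0,2,0,30]]'
```

```text
t: 13.78
eef_pos: [528.8, -210.1, 89.2]
tcp_rot: [-3.142, -0.001, 2.035]
ft_force: [-4.6, 4.6, 3.2]
opening: 0.452
grip_force: 30.0
```

```bash
python3 -m crank '[[0,0,1,0,30],[0,0,1.5,0,30],[0,0,1.5,0,30]]'
```

```text
t: 14.03
eef_pos: [528.8, -210.2, 89.0]
tcp_rot: [3.141, 0.0, 2.035]
ft_force: [-9.0, 6.7, 19.1]
opening: 0.451
grip_force: 30.0
```

```bash
python3 -m crank '[[0,0,0,0,70],[0,0,0,0,70],[0,0,0,0,70],[0,0,0,0,70],[0,0,-40,0,70],[0,0,-80,0,70],[0,0,-105,0,70],[0,0,-105,0,70],[0,0,-105,0,70]]'
python3 - <<'E'
from h import *
cs=env.read_camera("side");sc=env.read_camera("scene")
cv2.imwrite("pics/s3.png",np.hstack([cv2.resize(cs["img"][255:335,262:347],(400,375)),cv2.resize(sc["img"][125:200,210:290],(400,375))]))
goto([499.5,180.3,150],116.6)
E
```

```text
t: 14.78
eef_pos: [529.5, -210.8, 193.1]
tcp_rot: [3.14, 0.002, 2.035]
ft_force: [-0.3, -0.1, -0.2]
opening: 0.738
grip_force: 0.0
t 14.88 tcp [ 528.7 -210.4  191. ] yaw 116.6 -> shift [362.4 148.6  41.3] turn -0.0 j6 -0.96
```

View pics/s3.png

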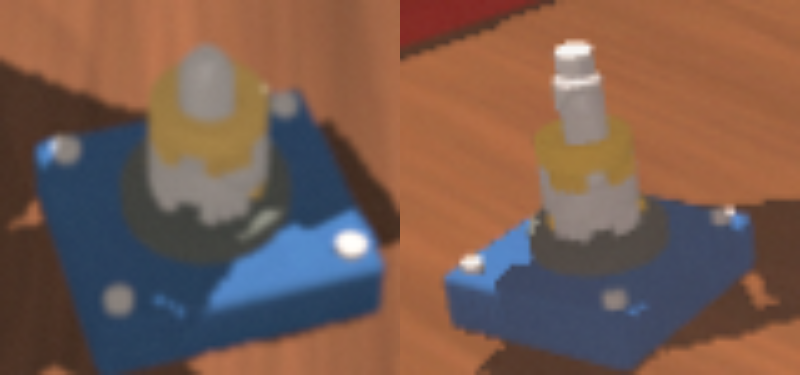

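The crop shows the brass ring down on the collar, its slots over the lugs with no gap. Now the red cover.

```bash
python3 -m crank '[[362.5,148.5,0,0,70],[362.5,148.5,0,0,70],[362.5,148.5,0,0,70],[362.5,148.5,0,0,70],[362.5,148.5,0,0,70],[362.5,148.5,0,0,70],[362.5,148.5,0,0,70],[362.5,148.5,0,0,70],[362.5,148.5,0,0,70],[362.5,148.5,0,0,70]]'
python3 -m crank '[[0,0,0,0,70],[0,0,0,0,70]]'
python3 -c "
from h import *
goto([499.5,180.3,34])"
```

```text
t: 15.72
eef_pos: [498.5, 184.0, 190.5]
tcp_rot: [-3.14, -0.001, 2.037]
ft_force: [-0.3, -0.8, -0.2]
opening: 0.736
grip_force: 0.0
t: 15.88
eef_pos: [499.2, 180.6, 190.6]
tcp_rot: [-3.139, -0.0, 2.037]
ft_force: [-0.0, -0.1, -0.4]
opening: 0.735
grip_force: 0.0
t 15.88 tcp [499.2 180.6 190.6] yaw 116.7 -> shift [ -0.5   0.5 156.6] turn 0 j6 -0.24
```

```bash
python3 -m crank '[[-0.5,0.5,40,0,70],[-0.5,0.5,80,0,70],[-0.5,0.5,120,0,70],[-0.5,0.5,150,0,70],[-0.5,0.5,156.5,0,70],[-0.5,0.5,156.5,0,70],[-0.5,0.5,156.5,0,70]]'
```

```text
t: 16.47
eef_pos: [500.6, 178.7, 35.5]
tcp_rot: [-3.14, -0.0, 2.033]
ft_force: [-0.2, 0.2, -0.4]
opening: 0.732
grip_force: 0.0
```

```bash
python3 -m crank '[[2,0,1.5,0,70],[2,0,1.5,0,70],[2,0,1.5,0,30],[2,0,1.5,0,30],[2,0,1.5,0,30],[2,0,1.5,0,30],[2,0,1.5,0,30],[2,0,1.5,0,30]]'
python3 -m crank '[[0,0,-40,0,30],[0,0,-80,0,30],[0,0,-120,0,30],[0,0,-160,0,30],[0,0,-160,0,30],[0,0,-160,0,30]]'
python3 -c "
from h import *
goto([528.8,-210.2,180],116.6)"
```

```text
t: 17.13
eef_pos: [499.5, 181.7, 34.1]
tcp_rot: [3.142, -0.0, 2.035]
ft_force: [0.0, -0.4, 2.2]
opening: 0.442
grip_force: 30.0
t: 17.63
eef_pos: [500.1, 181.9, 195.9]
tcp_rot: [3.137, 0.001, 2.035]
ft_force: [-0.2, -0.7, -1.2]
opening: 0.445
grip_force: 30.0
t 17.63 tcp [500.1 181.9 195.9] yaw 116.6 -> shift [-363.5 -149.8   15.6] turn -0.0 j6 -0.24
```

```bash
python3 -m crank '[[-363.5,-150,0,0,30],[-363.5,-150,0,0,30],[-363.5,-150,0,0,30],[-363.5,-150,0,0,30],[-363.5,-150,0,0,30],[-363.5,-150,0,0,30],[-363.5,-150,0,0,30],[-363.5,-150,0,0,30],[-363.5,-150,0,0,30],[-363.5,-150,0,0,30]]'
python3 -m crank '[[0,0,0,0,30],[0,0,0,0,30],[0,0,0,0,30]]'
python3 -c "
from h import *
goto([528.8,-210.2,112])"
```

```text
t: 18.47
eef_pos: [527.5, -214.7, 192.0]
tcp_rot: [-3.14, -0.001, 2.032]
ft_force: [0.2, 0.8, -0.9]
opening: 0.444
grip_force: 30.0
t: 18.72
eef_pos: [527.4, -209.6, 192.7]
tcp_rot: [-3.14, -0.002, 2.035]
ft_force: [0.4, 0.1, -0.7]
opening: 0.444
grip_force: 30.0
t 18.72 tcp [ 527.4 -209.6  192.7] yaw 116.6 -> shift [-1.3  1.  80.7] turn 0 j6 -0.96
```

```bash
python3 -m crank '[[-1.2,1,30,0,30],[-1.2,1,55,0,30],[-1.2,1,65,0,30],[-1.2,1,73,0,30],[-1.2,1,80,0,30],[-1.2,1,80,0,30],[-1.2,1,80,0,30]]'
python3 -m crank '[[0,0,2,0,30],[0,0,4,0,30],[0,0,5,0,30],[0,0,5,0,30]]'
```

```text
t: 19.3
eef_pos: [528.5, -209.8, 113.7]
tcp_rot: [-3.14, -0.003, 2.035]
ft_force: [-4.0, 5.2, -3.6]
opening: 0.448
grip_force: 30.0
t: 19.63
eef_pos: [528.5, -209.8, 109.6]
tcp_rot: [-3.141, -0.003, 2.035]
ft_force: [-5.4, 6.5, 1.2]
opening: 0.45
grip_force: 30.0
```

```bash
python3 -m crank '[[0,0,1,0,30],[0,0,1.5,0,30],[0,0,1.5,0,30]]'
```

```text
t: 19.88
eef_pos: [528.5, -209.7, 108.2]
tcp_rot: [-3.141, -0.003, 2.035]
ft_force: [-6.2, 7.5, 4.2]
opening: 0.445
grip_force: 30.0
```

```bash
python3 -m crank '[[1,0,0,0,30],[1,0,1,0,30],[1,0,2,0,30],[1,0,2,0,30]]'
```

```text
t: 20.22
eef_pos: [528.5, -209.4, 106.3]
tcp_rot: [-3.141, -0.001, 2.035]
ft_force: [-4.3, 4.6, 2.3]
opening: 0.447
grip_force: 30.0
```

```bash
python3 -m crank '[[0.5,0,0.7,0,30],[0.5,0,1.4,0,30],[0.5,0,1.4,0,30]]'
```

```text
t: 20.47
eef_pos: [528.6, -209.3, 105.8]
tcp_rot: [3.141, 0.0, 2.035]
ft_force: [-6.9, 3.6, 11.6]
opening: 0.448
grip_force: 30.0
```

Firm contact at the expected height, so I release, retreat and check.

```bash
python3 -m crank '[[0,0,0,0,75],[0,0,0,0,75],[0,0,0,0,75],[0,0,0,0,75],[0,0,-40,0,75],[0,0,-80,0,75],[0,0,-110,0,75],[0,0,-110,0,75],[0,0,-110,0,75],[0,0,-110,0,75]]'
python3 - <<'E'
from h import *
cs=env.read_camera("side");sc=env.read_camera("scene")
cv2.imwrite("pics/s4.png",np.hstack([cv2.resize(cs["img"][255:335,262:347],(400,375)),cv2.resize(sc["img"][125:200,210:290],(400,375))]))
E
```

```text
t: 21.3
eef_pos: [528.5, -209.7, 213.5]
tcp_rot: [-3.141, -0.0, 2.035]
ft_force: [0.9, 1.0, 0.1]
opening: 0.786
grip_force: 0.0
```

View pics/s4.png

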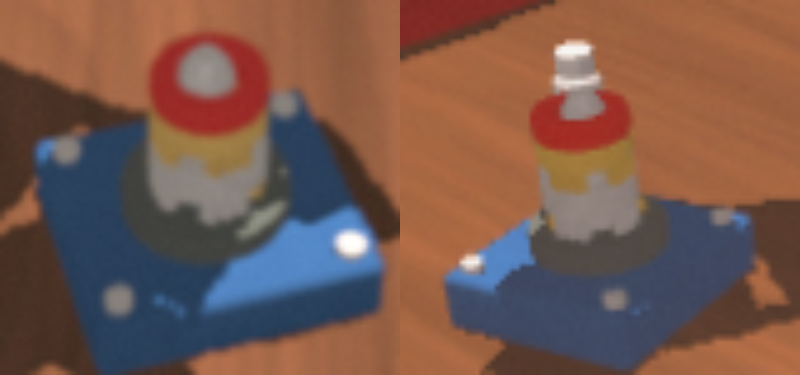

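The picture shows all three rings stacked without gaps and level, with the red cover flat on the brass ring around the spindle tip at (207,70) in the side half.

```bash
python3 -c "
from cell import env
print(env.job_done())"
```

```text
the job is handed in; nothing more can be done
None
```

The drive collar, dog ring and red cover are stacked home on the spindle and released, the worn ring and screwdriver were not touched, and the job was handed in at about 21 s; no verdict was returned.

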